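# Nip a scope barrel in a turnbuckle bonding clamp

### The job

Lay the scope barrel from its rest into the V-cradle of the bonding clamp, between the two end pads, and let go of it. Then wind the turnbuckle by its spokes so that both jaws draw in together and the pads nip the barrel end to end, firmly but gently: a squeeze of about 40 N (it must be clamped, and more than 80 N at any time would crack the lens seat). Let go, leaving the barrel lying in the cradle under that squeeze and the other things on the bench undisturbed.

Things in the scene. Friction and masses are not known exactly. Their poses are not given: they have to be found in the camera images.
- clamp: Bonding clamp, fixed to the bench: aluminium base 240 x 270 x 12 mm with the turnbuckle on the robot's side, a black V-cradle on the far side and two grey jaw plates sliding along y. Origin: centre of the underside; z up; y along turnbuckle and cradle, x from the turnbuckle to the cradle. Yaw within 0.25 rad.
- cradle (a point): Barrel's centre when seated midway: 65 mm from the clamp's origin along +x, 55 mm up; axes as the clamp's. Two V-blocks 16 mm wide, centred 40 mm either side along y, tops 51 mm above the bench; 64 mm free between them, down to the base. The gap between the pads starts 10 to 27 mm longer than the barrel, centred here within 3 mm.
- barrel: Loose scope barrel, a black tube with plain metal bands, 44 mm diameter, 120 mm long, about 0.3 kg. Origin: its centre (on the axis, half-way along); y is the tube's axis. It starts lying in the rest along the rest's y.
- rest: Grey rest fixed to the bench, base 100 x 130 x 10 mm, two V-blocks 16 mm wide 40 mm either side of its centre along y; the barrel lies in it with its axis 45 mm above the bench. Origin: centre of the underside.
- turnbuckle: Steel turnbuckle body, turning in fixed stands about its y (= the clamp's y), 70 mm along the clamp's -x and 80 mm up. Origin: on the axis, midway. Hub 32 mm diameter, four spokes 90 degrees apart, each with a roller grip at its tip. It tightens as its top moves to the clamp's +x, drawing each jaw in 4 mm per rad; in all it needs 1.5 to 4 rad. Self-locking: stays where left.
- turning (a point): Hub's centre, on the turnbuckle's axis. While it turns it takes 0.55 N m of friction with the pads free, plus 0.008 N m per newton of squeeze on the barrel (0.87 N m at 40 N): at a roller grip, square to the spoke, 10 N free, 16 N at 40 N of squeeze. A push that has just halted shows about 0.15 to 0.19 N m less. Bearing stands 28 to 36 mm either side of here, up to 99 mm above the bench.
- grip0 (a point): Centre of a black roller grip, 24 mm diameter, 28 mm long, spinning freely on a cross pin (along the turnbuckle's y) at the tip of a 7 mm spoke, 55 mm from the axis. Goes round with the body; at angle 0 it is at the top.
- grip1 (a point): Centre of a black roller grip, 24 mm diameter, 28 mm long, spinning freely on a cross pin (along the turnbuckle's y) at the tip of a 7 mm spoke, 55 mm from the axis. Goes round with the body; at angle 0 it is on the clamp's +x side.
- grip2 (a point): Centre of a black roller grip, 24 mm diameter, 28 mm long, spinning freely on a cross pin (along the turnbuckle's y) at the tip of a 7 mm spoke, 55 mm from the axis. Goes round with the body; at angle 0 it is at the bottom.
- grip3 (a point): Centre of a black roller grip, 24 mm diameter, 28 mm long, spinning freely on a cross pin (along the turnbuckle's y) at the tip of a 7 mm spoke, 55 mm from the axis. Goes round with the body; at angle 0 it is on the clamp's -x side.
- jaw_left: Grey jaw plate at the clamp's +y end, 185 x 14 x 70 mm, 20 to 90 mm above the bench. Origin: on its inner face, on the cradle's line. Its rubber pad, 30 mm diameter, stands about 12 mm proud, but screwed in or out by up to 5 mm from job to job, so the contact must be felt.
- jaw_right: Grey jaw plate at the clamp's -y end, as the left one. Its rubber pad stands 12 mm proud on a spring of 12 N per mm with 7 mm of travel: once both pads touch, the squeeze rises by 70 to 95 N per rad of the turnbuckle.
- dropper: Bystander: white dropper bottle with blue cap, 32 mm diameter, 75 mm tall. Origin: centre of its underside.
- lens_ring: Bystander: black lens ring, 48 mm diameter, 16 mm high. Origin: centre of its underside.
- eyecup: Bystander: black rubber eyecup, 44 mm diameter, 35 mm high. Origin: centre of its underside.
- driver: Bystander: screwdriver lying on the bench. Origin: on the bench under it.
Mind the look-alikes: they are no part of the job. Several things have the shape of the barrel; the one meant has the colours described above.

How it is judged:
By the outcome, as a careful person would: the job done as asked, in the order asked, and still so for the second after the job is handed in, with the robot touching nothing.
It also fails if it takes over 67 s, if anything falls off the work surface, if the arm or the gripper's body presses on something with over 40 N, if the wrist force passes 120 N, or if a joint passes its speed limit or range.

### The arm

A 6-joint arm with a two-finger parallel gripper is mounted at the origin on the work surface. World frame = base frame: x ahead of the robot, y to its left, z up, the work surface at z = 0. Lengths are in m, angles in rad, forces in N, time in s.
With the tool pointing down it reaches from about 0.375 to 0.75 m from the base axis. Payload 9 kg.
Tool frame: the origin (TCP) lies at the very end of the fingers, on their centre line; the grasp point (between the pads) lies 19 mm behind it (manip.grasp_offset is the z of the grasp point in the tool frame, in m); z points along the fingers, y is the line along which they close (so a half turn about z gives the same grasp; the last joint's range is limited). The gripper opens to 85 mm and grips with 20 to 120 N. Pads are 22 mm wide; open, the fingers measure 114 mm over their backs; the gripper's body (76 mm by 85 mm) begins 54 mm behind the grasp point. The pads swing forward as they close: fully open they stand 13 mm farther back than shut.
Start: joints at [-1.504, 0.104, 0.097, 1.564, 0, 1.353], TCP at [0.169, -0.576, 0.231] pointing down, gripper open.
Joint ranges: [-2.99, 2.99], [-0.84, 1.86], [-1.1, 1.16], [-1.84, 2.11], [-1.51, 1.56], [-3.14, 3.14]. Speed limits (rad/s): [2.22, 2.22, 2.57, 3.14, 3.14, 3.14].

### API

Orientations are given as a unit quaternion [w, x, y, z].
In Python, from workcell import manip gives the robot as it stands.
- The arm moves only by the tool play_rows, never from a script. Its argument "motion" is a list of rows, each an object of numbers: "tx", "ty", "tz": the shift along the tool's x, y, z scaled (see below); "wx", "wy", "wz": the turn, a rotation vector about the tool's x, y, z scaled (see below); "fingers": the opening, from 0 (shut) to 1 (fully open). In form: [{"tx": .., "ty": .., "tz": .., "wx": .., "wy": .., "wz": .., "fingers": ..}, ...]. A call has 1 to 5 rows; each row is the pose to reach, as a shift and turn from the pose commanded when the call began, along the tool's axes at that moment, turning the shorter way round; what a row does not reach only later rows make up. The controller multiplies each number of a shift by 0.2 m and each number of a turn by 2 pi rad. A row lasts 1/8 s, in which the tool goes at most 62.5 mm and 10.7 degrees, less where a joint would pass 70% of its speed; a pose out of reach is approached as far as the arm can. A call with a number of a shift or a turn outside -1 to 1 is refused whole. A call with a gripper value outside its range is refused whole. The fingers move at their own pace and stop on an object; "force" is the grip in N (left out, the last holds). Time passes only in rows, so rows that repeat a pose let the fingers close. It gives the time, the measured TCP pose, the force, the opening and the grip force at its end, in the units of the state.
- manip.sense(): the state, without advancing time (a new reading comes with each control period).
- manip.snapshot(name): name is "scene" or "top" or "wrist"; returns a dict with "img" (480x640x3 uint8, red, green, blue), "z_map" (480x640 float32, m along the optical axis (not along the pixel's ray), 0 where there is no reading), "mtx" (3x3 intrinsics, pixels), "R" (3x3) and "t" (3): a world point X has camera coordinates R X + t. Camera axes: x right, y down, z forward; pixel columns grow to the right and rows downward; lengths in m; the calibration is good to about 2 mm. A picture is of the moment at which its call begins.
- manip.close_job(): hands the job in; it is judged then, once.
Trained networks look in a picture, given as the dict that the camera call returned (one of the last four; its "shot" number tells which), for a name from the list of things; names that differ only in an ending like _2 or _b are one class to them, and where a whole thing is asked for, a point or a joint stands for the part that bears it (a point fixed in the world has none). Each returns a list of dicts, best first, with "p" (0 to 1); they miss things now and then, are a little off and sometimes report something else, mostly with a low value. They report only what shows in the picture. A call takes as long as a camera call. They do not tell look-alikes from the thing itself.
- manip.search_frame(label, picture): "rect" ([left, top, width, height] in pixels, round what is visible of it).
The state is a dict: "clock": time; "joint_pos": joint angles; "joint_vel": joint speeds; "joint_torque": joint torques, N m; "position": TCP position; "tcp_rot": TCP orientation; "wrist_force": force on the tool from outside, world axes, zero at the start; "ft_torque": the same for the moment, N m; "finger_gap": finger opening in m; "gripper_force": force on a finger pad.
Only numpy, scipy, OpenCV 4.12 (cv2) and the standard library are available. Lean on these libraries where they do the work, as an engineer would, in place of code of your own. Each camera call takes 0.05 s, during which the arm holds its last target. There are 200 camera calls.

## Working session

There is one attempt and no reset: what is moved stays moved. The work goes in short steps, Python scripts to look and compute and a tool call to move; the robot and the scene stay as the last step left them, time stands still between calls to the robot, and variables do not carry over. Pictures are saved under pics/ and viewed, at most 10 in all, crops included, and the job is handed in when it is done.

Besides the shell and the picture viewer there is one more tool, called by a JSON object that holds its "name" and its "arguments". play_rows: Moves the arm, as the interface text tells. Shifts and turns lie within -1 to 1; 1 stands for 0.2 m of shift or 2 pi rad of turn. Its arguments: {"type":"object","properties":{"motion":{"type":"array","items":{"type":"object","properties":{"tx":{"type":"number"},"ty":{"type":"number"},"tz":{"type":"number"},"wx":{"type":"number"},"wy":{"type":"number"},"wz":{"type":"number"},"fingers":{"type":"number"}}}},"force":{"type":"number"}},"required":["motion"]}

```bash
ls; mkdir -p pics; cat > h.py <<'E'
import numpy as np,cv2
from workcell import manip
def pix2w(s,u,v,z=None):
    K,R,t=s["mtx"],np.array(s["R"]),np.array(s["t"])
    if z is None: z=s["z_map"][int(v),int(u)]
    c=np.linalg.inv(K)@np.array([u,v,1.])*z
    return R.T@(c-t)
def cloud(s):
    K,R,t=s["mtx"],np.array(s["R"]),np.array(s["t"])
    v,u=np.mgrid[:480,:640]; z=s["z_map"]
    c=np.stack([(u-K[0][2])/K[0][0]*z,(v-K[1][2])/K[1][1]*z,z],-1)
    P=(c-t)@R; P[z==0]=np.nan
    return P
def proj(s,X):
    c=np.array(s["R"])@X+np.array(s["t"]); p=np.array(s["mtx"])@c; return p[:2]/p[2]
E
python3 - <<'E'
from h import *
a=manip.snapshot("top");b=manip.snapshot("scene")
for n,s in (("top",a),("scene",b)):
    cv2.imwrite(f"pics/{n}.png",s["img"][:,:,::-1])
    print(n,s["mtx"].tolist() if hasattr(s["mtx"],'tolist') else s["mtx"],(-np.array(s["R"]).T@np.array(s["t"])).round(3))
for l in ["clamp","barrel","rest","turnbuckle","jaw_left","jaw_right","grip0","dropper","lens_ring","eyecup","driver"]:
    for d in manip.search_frame(l,a)[:4]:
        x=d["rect"];w=pix2w(a,x[0]+x[2]/2,x[1]+x[3]/2)
        print(l,round(d["p"],2),np.round(x).tolist(),w.round(3))
print(manip.sense(),manip.grasp_offset)
E
```

```text
pics
top [[516.8259605739527, 0.0, 316.2024392063128], [0.0, 516.8259605739527, 233.2475975301421], [0.0, 0.0, 1.0]] [ 0.411 -0.02   1.482]
scene [[612.2268652220683, 0.0, 315.6916841295624], [0.0, 612.2268652220683, 231.93183710400857], [0.0, 0.0, 1.0]] [1.665 0.329 0.906]
clamp 0.76 [306.0, 182.0, 105.0, 103.0] [ 0.586 -0.17   0.011]
clamp 0.22 [345.0, 236.0, 42.0, 40.0] [ 0.516 -0.181  0.086]
barrel 0.66 [252.0, 273.0, 21.0, 43.0] [0.416 0.103 0.042]
barrel 0.63 [149.0, 214.0, 46.0, 19.0] [0.616 0.355 0.046]
barrel 0.61 [189.0, 282.0, 32.0, 37.0] [0.402 0.262 0.034]
barrel 0.58 [207.0, 226.0, 49.0, 22.0] [0.574 0.187 0.061]
rest 0.64 [211.0, 217.0, 50.0, 41.0] [0.572 0.176 0.063]
turnbuckle 0.77 [348.0, 234.0, 40.0, 42.0] [ 0.517 -0.183  0.092]
jaw_left 0.82 [318.0, 205.0, 34.0, 66.0] [ 0.575 -0.101  0.005]
jaw_right 0.94 [376.0, 192.0, 28.0, 65.0] [ 0.602 -0.249  0.089]
grip0 0.62 [350.0, 238.0, 35.0, 40.0] [ 0.511 -0.184  0.095]
eyecup 0.55 [143.0, 289.0, 13.0, 11.0] [0.419 0.418 0.032]
driver 0.89 [447.0, 247.0, 45.0, 57.0] [ 0.463 -0.488 -0.002]
{'clock': 0.65, 'joint_pos': array([-1.50371341e+00,  1.04053215e-01,  9.73508220e-02,  1.56386085e+00,
        4.08517421e-06,  1.35306827e+00]), 'joint_vel': array([-0.00107971, -0.00066856, -0.00031023, -0.00058676,  0.00308244,
       -0.00036061]), 'joint_torque': array([-1.57061946e-03, -5.56560910e+01,  5.03635025e+01,  6.41149400e-04,
       -1.85295339e-04,  4.55156851e-06]), 'position': array([ 0.16858468, -0.57590266,  0.2313861 ]), 'tcp_rot': array([ 1.16365736e-04,  9.89877456e-01,  1.41924658e-01, -6.73318511e-06]), 'wrist_force': array([ 0.01340249, -0.35662539, -0.12339358]), 'ft_torque': array([-0.01857583, -0.03453055,  0.01318884]), 'gripper_force': 0.0, 'finger_gap': 0.0858486131182649} -0.0187
```

```bash
python3 - <<'E'
import cv2
a=cv2.imread("pics/top.png")[160:340,120:420]
cv2.imwrite("pics/topc.png",cv2.resize(a,(800,480),interpolation=cv2.INTER_CUBIC))
E
```

```text
(no output)
```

View pics/topc.png

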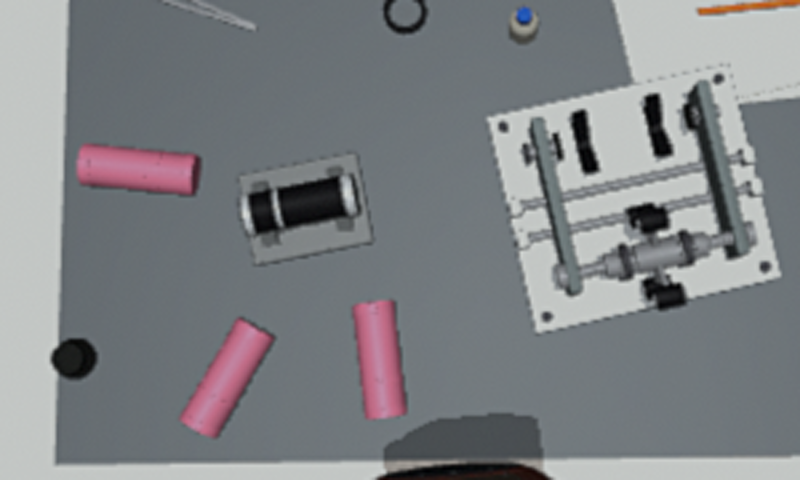

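View pics/scene.png

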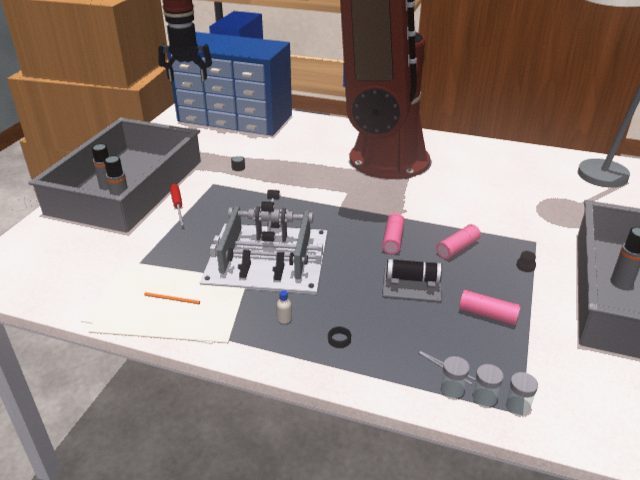

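The top crop shows the black banded tube in the grey rest at about (305,203), i.e. (232,235) in the full picture. Pink tubes are at (172,223), (205,300) and (262,294), and the clamp is at about (360,235). The scene view agrees. Candidates for the barrel are the three pink tubes and the black banded one in the rest; I choose the one in the rest.

```bash
python3 - <<'E'
from h import *
s=manip.snapshot("top");P=cloud(s).reshape(-1,3);ok=~np.isnan(P[:,0]);P=P[ok]
def box(x0,x1,y0,y1,z0,z1): return P[(P[:,0]>x0)&(P[:,0]<x1)&(P[:,1]>y0)&(P[:,1]<y1)&(P[:,2]>z0)&(P[:,2]<z1)]
def rect(Q,n):
    r=cv2.minAreaRect(Q[:,:2].astype(np.float32)*1000);print(n,len(Q),np.round(r[0],1),np.round(r[1],1),round(r[2],2),'zmax',Q[:,2].max().round(3))
rect(box(.5,.65,.1,.27,.05,.1),"barrel")
rect(box(.5,.65,.1,.27,.006,.1),"rest")
rect(box(.42,.75,-.36,.0,.007,.017),"base")
rect(box(.42,.75,-.36,.0,.08,.096),"jaws+")
for y0,y1,n in((-.16,-.06,"L"),(-.31,-.215,"R")): rect(box(.45,.72,y0,y1,.084,.095),n)
Q=box(.42,.6,-.3,-.08,.096,.16)
print("grips high",len(Q),Q.mean(0).round(3),Q[Q[:,2]>.11].mean(0),Q[:,2].max())
# grips: list all high points
for z in (.1,.11,.12,.13): 
    q=box(.42,.65,-.22,-.14,z,z+.01); print(z,len(q), q.mean(0).round(3) if len(q) else '')
E
```

```text
barrel 640 [577.  187.3] [ 42.4 121.2] 11.04 zmax 0.076
rest 1430 [579.1 181.4] [143.8 167.3] 9.47 zmax 0.076
base 4356 [ 589.3 -179.8] [355.3 325. ] 88.86 zmax 0.017
jaws+ 1210 [ 588.8 -165.2] [184.5 205.6] 12.02 zmax 0.096
L 433 [ 575.  -110.5] [182.4  82.7] 8.15 zmax 0.095
R 430 [ 601.1 -253.1] [ 64.4 190.7] 86.94 zmax 0.095
grips high 306 [ 0.513 -0.181  0.118] [ 0.51137722 -0.18121573  0.12570665] 0.14143464187323726
0.1 28 [ 0.514 -0.182  0.103]
0.11 59 [ 0.477 -0.188  0.116]
0.12 77 [ 0.5   -0.183  0.124]
0.13 75 [ 0.549 -0.174  0.134]
```

{"name": "play_rows", "arguments": {"motion": [{"tx":1,"ty":-1,"fingers":1},{"tx":1,"ty":-1},{"tx":1,"ty":-1},{"tx":1,"ty":-1},{"tx":1,"ty":-1}]}}

```text
$.motion[0]: bad value
```

{"name": "play_rows", "arguments": {"motion": [{"tx":1,"ty":-1},{"tx":1,"ty":-1},{"tx":1,"ty":-1},{"tx":1,"ty":-1},{"tx":1,"ty":-1}]}}

```text
$.motion[0]: bad value
```

{"name": "play_rows", "arguments": {"motion": [{"tx":1,"ty":-1,"wz":-0.12},{"tx":1,"ty":-1,"wz":-0.12},{"tx":1,"ty":-1,"wz":-0.12},{"tx":1,"ty":-1,"wz":-0.12},{"tx":1,"ty":-1,"wz":-0.12}]}}

```text
$.motion[0]: bad value
```

{"name": "play_rows", "arguments": {"motion": [{"wz":-0.115},{"wz":-0.115},{"wz":-0.115},{"wz":-0.115},{"wz":-0.115}]}}

```text
$.motion[0]: bad value
```

{"name": "play_rows", "arguments": {"motion": [{"tx":1,"ty":-1,"tz":0,"wx":0,"wy":0,"wz":0,"fingers":1},{"tx":1,"ty":-1,"tz":0,"wx":0,"wy":0,"wz":0,"fingers":1},{"tx":1,"ty":-1,"tz":0,"wx":0,"wy":0,"wz":0,"fingers":1},{"tx":1,"ty":-1,"tz":0,"wx":0,"wy":0,"wz":0,"fingers":1},{"tx":1,"ty":-1,"tz":0,"wx":0,"wy":0,"wz":0,"fingers":1}]}}

```text
clock: 1.32
position: [0.3054, -0.3254, 0.2317]
tcp_rot: [0.0, 0.99, 0.143, 0.0]
wrist_force: [0.2, -0.8, -0.4]
finger_gap: 0.0854
gripper_force: 0.0
```

{"name": "play_rows", "arguments": {"motion": [{"tx":1,"ty":-1,"tz":0,"wx":0,"wy":0,"wz":0,"fingers":1},{"tx":1,"ty":-1,"tz":0,"wx":0,"wy":0,"wz":0,"fingers":1},{"tx":1,"ty":-1,"tz":0,"wx":0,"wy":0,"wz":0,"fingers":1},{"tx":1,"ty":-1,"tz":0,"wx":0,"wy":0,"wz":0,"fingers":1},{"tx":1,"ty":-1,"tz":0,"wx":0,"wy":0,"wz":0,"fingers":1}]}}

```text
clock: 1.95
position: [0.4409, -0.0769, 0.2316]
tcp_rot: [0.0, 0.99, 0.143, 0.0]
wrist_force: [0.5, -0.8, -0.8]
finger_gap: 0.0854
gripper_force: 0.0
```

{"name": "play_rows", "arguments": {"motion": [{"tx":1,"ty":-1,"tz":0,"wx":0,"wy":0,"wz":-0.12,"fingers":1},{"tx":1,"ty":-1,"tz":0,"wx":0,"wy":0,"wz":-0.12,"fingers":1},{"tx":1,"ty":-1,"tz":0,"wx":0,"wy":0,"wz":-0.12,"fingers":1},{"tx":1,"ty":-1,"tz":0,"wx":0,"wy":0,"wz":-0.12,"fingers":1},{"tx":1,"ty":-1,"tz":0,"wx":0,"wy":0,"wz":-0.12,"fingers":1}]}}

```text
clock: 2.58
position: [0.5765, 0.1714, 0.2309]
tcp_rot: [-0.0, 0.867, 0.499, -0.0]
wrist_force: [0.5, -0.1, -0.6]
finger_gap: 0.0854
gripper_force: 0.0
```

{"name": "play_rows", "arguments": {"motion": [{"tx":0,"ty":0,"tz":0,"wx":0,"wy":0,"wz":-0.115,"fingers":1},{"tx":0,"ty":0,"tz":0,"wx":0,"wy":0,"wz":-0.115,"fingers":1},{"tx":0,"ty":0,"tz":0,"wx":0,"wy":0,"wz":-0.115,"fingers":1},{"tx":0,"ty":0,"tz":0,"wx":0,"wy":0,"wz":-0.115,"fingers":1},{"tx":0,"ty":0,"tz":0,"wx":0,"wy":0,"wz":-0.115,"fingers":1}]}}

```text
clock: 3.2
position: [0.5758, 0.1686, 0.2313]
tcp_rot: [0.0, 0.637, 0.771, -0.0]
wrist_force: [-0.4, -0.1, -0.7]
finger_gap: 0.0851
gripper_force: 0.0
```

```bash
cat >> h.py <<'E'
def pose():
    s=manip.sense();q=s["tcp_rot"];from scipy.spatial.transform import Rotation as Ro
    return s,np.array(s["position"]),Ro.from_quat([q[1],q[2],q[3],q[0]]).as_matrix()
def goto(X,phi,start=None):
    "scaled shift/turn to a tool-down pose with tool x at angle phi"
    from scipy.spatial.transform import Rotation as Ro
    s,p,M=pose(); c,n=np.cos(phi),np.sin(phi)
    T=np.array([[c,n,0],[n,-c,0],[0,0,-1.]])
    return (M.T@(np.array(X)-p)/.2).round(4),(Ro.from_matrix(M.T@T).as_rotvec()/2/np.pi).round(4)
def rect(Q):
    r=cv2.minAreaRect(Q[:,:2].astype(np.float32)*1000);return len(Q),np.round(r[0],1),np.round(r[1],1),round(r[2],2)
def bx(P,x0,x1,y0,y1,z0,z1): return P[(P[:,0]>x0)&(P[:,0]<x1)&(P[:,1]>y0)&(P[:,1]<y1)&(P[:,2]>z0)&(P[:,2]<z1)]
E
python3 - <<'E'
from h import *
s,p,M=pose();print(p,M.round(3).tolist(),s["clock"],s["joint_pos"].round(2))
w=manip.snapshot("wrist");cv2.imwrite("pics/w1.png",w["img"][:,:,::-1]);print((-np.array(w["R"]).T@w["t"]).round(3))
P=cloud(w).reshape(-1,3);P=P[~np.isnan(P[:,0])]
for z in(.05,.058): Q=bx(P,.5,.66,.1,.28,z,.08);print(rect(Q),Q[:,2].max(),Q[:,:2].mean(0))
print(goto([.577,.187,.09],np.pi/2+.193))
E
```

```text
[0.57583422 0.1685627  0.23125599] [[-0.188, 0.982, -0.0], [0.982, 0.188, -0.0], [-0.0, -0.0, -1.0]] 3.2 [ 0.07  0.1   0.1   1.56 -0.    1.45]
[0.563 0.234 0.374]
(5926, array([578.6, 188.4]), array([ 43.3, 120.1]), 10.71) 0.06936413198347366 [0.57776099 0.19155397]
(5027, array([578.8, 188.4]), array([ 37.3, 119.9]), 10.88) 0.06936413198347366 [0.57787751 0.19157287]
(array([0.0895, 0.0228, 0.7064]), array([ 0.    ,  0.    , -0.0009]))
```

View pics/w1.png

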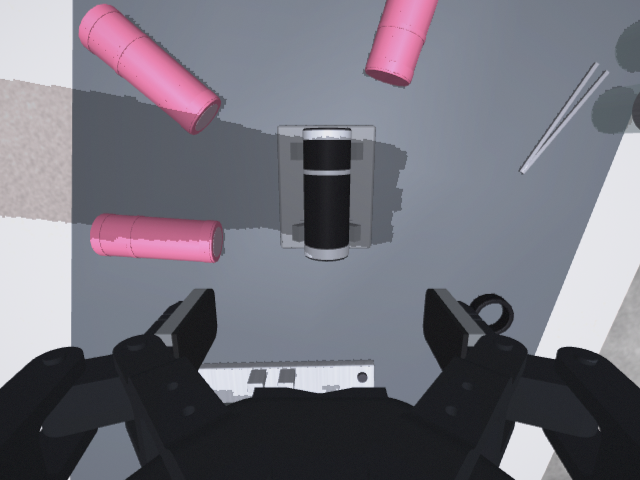

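The wrist picture shows the black tube with metal bands in the grey rest, centred near (327,195); the pink look-alikes are at (150,68), (400,38) and (157,239). The choice is confirmed, so I grasp it.

{"name": "play_rows", "arguments": {"motion": [{"tx":0.095,"ty":0.032,"tz":0.2,"wx":0,"wy":0,"wz":0,"fingers":1},{"tx":0.095,"ty":0.032,"tz":0.5,"wx":0,"wy":0,"wz":0,"fingers":1},{"tx":0.095,"ty":0.032,"tz":0.7,"wx":0,"wy":0,"wz":0,"fingers":1},{"tx":0.095,"ty":0.032,"tz":0.85,"wx":0,"wy":0,"wz":0,"fingers":1},{"tx":0.095,"ty":0.032,"tz":0.9,"wx":0,"wy":0,"wz":0,"fingers":1}]}}

```text
clock: 3.88
position: [0.5771, 0.1883, 0.0492]
tcp_rot: [-0.001, 0.638, 0.77, -0.001]
wrist_force: [-0.2, -0.4, -0.9]
finger_gap: 0.0854
gripper_force: 0.0
```

{"name": "play_rows", "arguments": {"force": 40, "motion": [{"tx":0,"ty":0,"tz":0.1,"wx":0,"wy":0,"wz":0,"fingers":1},{"tx":0,"ty":0,"tz":0.135,"wx":0,"wy":0,"wz":0,"fingers":1},{"tx":0,"ty":0,"tz":0.135,"wx":0,"wy":0,"wz":0,"fingers":0.3},{"tx":0,"ty":0,"tz":0.135,"wx":0,"wy":0,"wz":0,"fingers":0.3},{"tx":0,"ty":0,"tz":0.135,"wx":0,"wy":0,"wz":0,"fingers":0.3}]}}

```text
clock: 4.5
position: [0.5787, 0.1884, 0.0254]
tcp_rot: [0.0, 0.637, 0.771, 0.0]
wrist_force: [-3.4, -0.3, 5.2]
finger_gap: 0.0429
gripper_force: 40.3
```

{"name": "play_rows", "arguments": {"force": 40, "motion": [{"tx":0,"ty":0,"tz":0,"wx":0,"wy":0,"wz":0,"fingers":0.3},{"tx":0,"ty":0,"tz":0,"wx":0,"wy":0,"wz":0,"fingers":0.3},{"tx":0,"ty":0,"tz":0,"wx":0,"wy":0,"wz":0,"fingers":0.3}]}}

```text
clock: 4.88
position: [0.5787, 0.1884, 0.0254]
tcp_rot: [0.0, 0.637, 0.771, 0.0]
wrist_force: [-3.1, -0.4, 6.1]
finger_gap: 0.043
gripper_force: 40.3
```

{"name": "play_rows", "arguments": {"motion": [{"tx":0,"ty":0,"tz":-0.15,"wx":0,"wy":0,"wz":0,"fingers":0.3},{"tx":0,"ty":0,"tz":-0.4,"wx":0,"wy":0,"wz":0,"fingers":0.3},{"tx":0,"ty":0,"tz":-0.7,"wx":0,"wy":0,"wz":0,"fingers":0.3},{"tx":0,"ty":0,"tz":-1,"wx":0,"wy":0,"wz":0,"fingers":0.3},{"tx":0,"ty":0,"tz":-1,"wx":0,"wy":0,"wz":0,"fingers":0.3}]}}

```text
clock: 5.5
position: [0.5811, 0.1887, 0.2305]
tcp_rot: [0.003, 0.637, 0.771, 0.003]
wrist_force: [1.0, 0.0, -3.7]
finger_gap: 0.0427
gripper_force: 42.2
```

{"name": "play_rows", "arguments": {"motion": [{"tx":-0.15,"ty":-0.02,"tz":0,"wx":0,"wy":0,"wz":0,"fingers":0.3},{"tx":-0.35,"ty":-0.06,"tz":0,"wx":0,"wy":0,"wz":0,"fingers":0.3},{"tx":-0.6,"ty":-0.09,"tz":0,"wx":0,"wy":0,"wz":0,"fingers":0.3},{"tx":-0.81,"ty":-0.12,"tz":0,"wx":0,"wy":0,"wz":0,"fingers":0.3}]}}

```text
clock: 6.0
position: [0.585, 0.0233, 0.2227]
tcp_rot: [-0.001, 0.637, 0.771, -0.001]
wrist_force: [0.0, 0.7, -3.0]
finger_gap: 0.0429
gripper_force: 42.0
```

{"name": "play_rows", "arguments": {"motion": [{"tx":-0.25,"ty":-0.04,"tz":0,"wx":0,"wy":0,"wz":0,"fingers":0.3},{"tx":-0.5,"ty":-0.08,"tz":0,"wx":0,"wy":0,"wz":0,"fingers":0.3},{"tx":-0.75,"ty":-0.12,"tz":0,"wx":0,"wy":0,"wz":0,"fingers":0.3},{"tx":-1,"ty":-0.15,"tz":0,"wx":0,"wy":0,"wz":0,"fingers":0.3}]}}

```text
clock: 6.5
position: [0.5934, -0.1786, 0.2228]
tcp_rot: [-0.001, 0.637, 0.771, -0.0]
wrist_force: [0.9, 0.5, -3.3]
finger_gap: 0.0428
gripper_force: 42.0
```

{"name": "play_rows", "arguments": {"motion": [{"tx":-0.25,"ty":-0.04,"tz":0,"wx":0,"wy":0,"wz":0,"fingers":0.3},{"tx":-0.45,"ty":-0.07,"tz":0,"wx":0,"wy":0,"wz":0,"fingers":0.3},{"tx":-0.6,"ty":-0.09,"tz":0,"wx":0,"wy":0,"wz":0,"fingers":0.3},{"tx":-0.6,"ty":-0.09,"tz":0,"wx":0,"wy":0,"wz":0,"fingers":0.3},{"tx":-0.6,"ty":-0.09,"tz":0,"wx":0,"wy":0,"wz":0,"fingers":0.3}]}}

```text
clock: 7.12
position: [0.5988, -0.2978, 0.2231]
tcp_rot: [-0.001, 0.637, 0.771, 0.0]
wrist_force: [0.3, 0.9, -4.0]
finger_gap: 0.0429
gripper_force: 42.0
```

```bash
python3 - <<'E'
from h import *
s,p,M=pose();print(p,s["clock"],s["finger_gap"])
w=manip.snapshot("wrist");cv2.imwrite("pics/w2.png",w["img"][:,:,::-1]);print((-np.array(w["R"]).T@w["t"]).round(3),w["mtx"][0][0])
np.savez("w2.npz",P=cloud(w),**{k:w[k] for k in("mtx","R","t","z_map")})
E
```

```text
[ 0.59877798 -0.29776607  0.22313172] 7.125 0.042864450938983424
[ 0.587 -0.233  0.366] 346.3917035416903
```

View pics/w2.png

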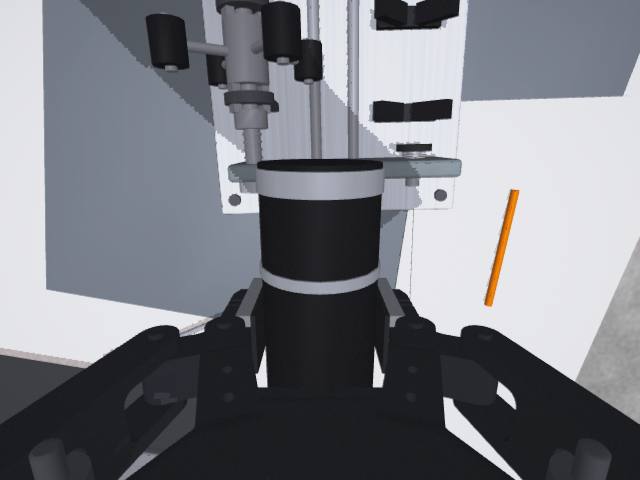

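The picture shows the right jaw at (345,170), the V-blocks at (413,108) and (415,15), and the turnbuckle at (245,40). The left jaw is out of frame, so I shift 70 mm back.

{"name": "play_rows", "arguments": {"motion": [{"tx":0.2,"ty":0,"tz":0,"wx":0,"wy":0,"wz":0,"fingers":0.3},{"tx":0.35,"ty":0,"tz":0,"wx":0,"wy":0,"wz":0,"fingers":0.3},{"tx":0.35,"ty":0,"tz":0,"wx":0,"wy":0,"wz":0,"fingers":0.3},{"tx":0.35,"ty":0,"tz":0,"wx":0,"wy":0,"wz":0,"fingers":0.3}]}}

```text
clock: 7.68
position: [0.5861, -0.2293, 0.2244]
tcp_rot: [0.0, 0.636, 0.772, -0.0]
wrist_force: [-0.0, -0.2, -3.5]
finger_gap: 0.0431
gripper_force: 42.1
```

```bash
python3 - <<'E'
from h import *
w=manip.snapshot("wrist");cv2.imwrite("pics/w3.png",w["img"][:,:,::-1])
np.savez("w3.npz",P=cloud(w),**{k:w[k] for k in("mtx","R","t","z_map")})
for l in("jaw_left","jaw_right","grip0","turnbuckle"): print(l,[(round(d["p"],2),np.round(d["rect"]).tolist()) for d in manip.search_frame(l,w)[:4]])
P=np.concatenate([np.load("w3.npz")["P"].reshape(-1,3),np.load("w2.npz")["P"].reshape(-1,3)]);P=P[~np.isnan(P[:,0])]
a=.2;
for a in(.19,.2,.21,.22):   # yaw by jaw-face sharpness
    n=np.array([-np.sin(a),np.cos(a)]);e=np.array([np.cos(a),np.sin(a)])
    for nm,q in(("L",bx(P,.45,.72,-.15,-.06,.086,.094)),("R",bx(P,.45,.72,-.29,-.215,.086,.094))):
        v=q[:,:2]@n;u=q[:,:2]@e;v=v[(u>.52) if nm=="R" else (u>.5)];print(a,nm,len(v),np.percentile(v,[1,5,50,95,99]).round(4),np.percentile(u,[.5,99.5]).round(4))
E
```

```text
jaw_left [(0.66, [212.0, 2.0, 258.0, 118.0])]
jaw_right [(0.81, [230.0, 177.0, 220.0, 102.0]), (0.18, [159.0, 73.0, 163.0, 145.0])]
grip0 [(0.88, [158.0, 69.0, 165.0, 146.0])]
turnbuckle [(0.6, [160.0, 70.0, 162.0, 145.0])]
0.19 L 4095 [-0.1927 -0.1916 -0.1858 -0.1794 -0.1782] [0.4566 0.6359]
0.19 R 2523 [-0.3656 -0.3644 -0.358  -0.352  -0.3514] [0.4598 0.6417]
0.2 L 4042 [-0.1978 -0.1971 -0.1915 -0.185  -0.1839] [0.4547 0.634 ]
0.2 R 2523 [-0.3715 -0.3705 -0.3641 -0.3582 -0.3576] [0.4563 0.6381]
0.21 L 3980 [-0.2031 -0.2026 -0.1972 -0.1905 -0.1895] [0.4527 0.632 ]
0.21 R 2523 [-0.3776 -0.3767 -0.3701 -0.3643 -0.3638] [0.4526 0.6344]
0.22 L 3916 [-0.2088 -0.2083 -0.2029 -0.1961 -0.195 ] [0.4507 0.63  ]
0.22 R 2523 [-0.3836 -0.3827 -0.3761 -0.3703 -0.3698] [0.4489 0.6307]
```

View pics/w3.png

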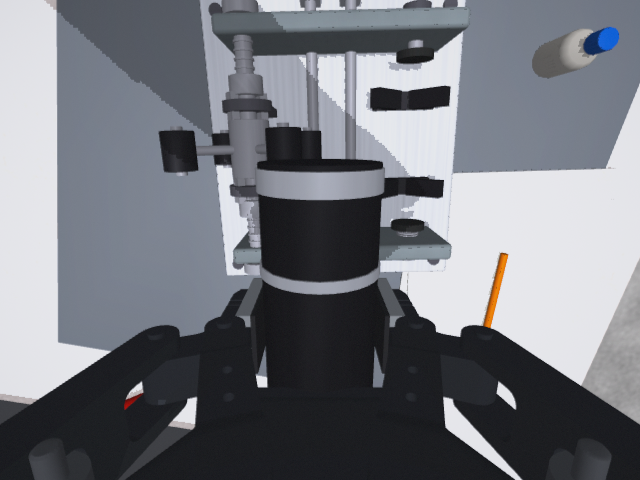

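```bash
python3 - <<'E'
from h import *
P=np.concatenate([np.load("w3.npz")["P"].reshape(-1,3),np.load("w2.npz")["P"].reshape(-1,3)]);P=P[~np.isnan(P[:,0])]
a=.21;n=np.array([-np.sin(a),np.cos(a)]);e=np.array([np.cos(a),np.sin(a)])
U=np.c_[P[:,:2]@e,P[:,:2]@n,P[:,2]]
q=bx(U,.55,.68,-.345,-.225,.03,.054)
for c in(-.3235,-.2435):
    k=q[abs(q[:,1]-c)<.015];print("V",c,len(k),np.percentile(k[:,1],[1,5,95,99]).round(4),np.percentile(k[:,0],[1,99]).round(4))
    for u in np.arange(.565,.64,.005):
        m=k[abs(k[:,0]-u)<.0025]
        if len(m)>5:print("  %.3f %.4f"%(u,np.median(m[:,2])),end="")
    print()
for nm,v0,v1 in(("Lpad",-.226,-.2045),("Rpad",-.362,-.34)):
    k=bx(U,.57,.65,v0,v1,.058,.085);print(nm,len(k),np.percentile(k,[2,50,98],axis=0).round(4).tolist())
q=bx(U,.4,.56,-.36,-.2,.1,.15)
g=bx(U,.38,.56,-.32,-.24,.06,.16);
import cv2
for lo,hi in((.38,.44),(.44,.475),(.475,.56)):
    k=bx(g,lo,hi,-1,1,.085,.2);print(len(k),k.mean(0).round(4) if len(k) else 0,np.percentile(k,[1,99],axis=0).round(3).tolist() if len(k) else 0)
E
```

```text
V -0.3235 2333 [-0.3342 -0.331  -0.3155 -0.3118] [0.5539 0.6397]
  0.570 0.0447  0.575 0.0482  0.580 0.0499  0.585 0.0443  0.590 0.0396  0.595 0.0350  0.600 0.0311  0.610 0.0306  0.615 0.0329  0.620 0.0377  0.625 0.0427  0.630 0.0478  0.635 0.0499  0.640 0.0461
V -0.2435 3274 [-0.256  -0.2514 -0.2362 -0.2333] [0.5529 0.6391]
  0.570 0.0450  0.575 0.0479  0.580 0.0491  0.585 0.0439  0.590 0.0391  0.595 0.0344  0.600 0.0309  0.610 0.0306  0.615 0.0330  0.620 0.0380  0.625 0.0430  0.630 0.0479  0.635 0.0493  0.640 0.0455
Lpad 458 [[0.5914, -0.2162, 0.0584], [0.6037, -0.2133, 0.0663], [0.618, -0.205, 0.0705]]
Rpad 670 [[0.5918, -0.3612, 0.059], [0.6037, -0.3552, 0.0664], [0.6185, -0.3517, 0.0708]]
3773 [ 0.429  -0.2846  0.1192] [[0.416, -0.301, 0.105], [0.439, -0.268, 0.124]]
5547 [ 0.4642 -0.2824  0.0941] [[0.441, -0.32, 0.085], [0.475, -0.242, 0.104]]
6072 [ 0.4935 -0.2819  0.1165] [[0.475, -0.319, 0.086], [0.514, -0.243, 0.138]]
```

The picture shows both jaws (340,30 and 415,250), the pads at (415,55) and (407,227), the V-blocks at (410,98) and (413,187), and grips at (178,150) and (283,140). The gap is about 135.5 mm, with the cradle at (0.6517,-0.1513) and yaw 0.21.

```bash
python3 - <<'E'
from h import *
print(pose()[1],pose()[0]["clock"],goto([.6517,-.1513,.224],np.pi/2+.21),goto([.6517,-.1513,.0354],np.pi/2+.21))
E
```

```text
[ 0.5858436  -0.23029272  0.2240993 ] 7.925 (array([0.3257, 0.3979, 0.0004]), array([-0.    , -0.    , -0.0032])) (array([0.3257, 0.3981, 0.9434]), array([-0.    , -0.    , -0.0032]))
```

{"name": "play_rows", "arguments": {"motion": [{"tx":0.2,"ty":0.24,"tz":0,"wx":0,"wy":0,"wz":-0.0032,"fingers":0.3},{"tx":0.326,"ty":0.398,"tz":0,"wx":0,"wy":0,"wz":-0.0032,"fingers":0.3},{"tx":0.326,"ty":0.398,"tz":0.1,"wx":0,"wy":0,"wz":-0.0032,"fingers":0.3},{"tx":0.326,"ty":0.398,"tz":0.3,"wx":0,"wy":0,"wz":-0.0032,"fingers":0.3},{"tx":0.326,"ty":0.398,"tz":0.5,"wx":0,"wy":0,"wz":-0.0032,"fingers":0.3}]}}

```text
clock: 8.55
position: [0.6519, -0.151, 0.1232]
tcp_rot: [0.0, 0.629, 0.777, 0.0]
wrist_force: [-0.5, 0.8, -4.3]
finger_gap: 0.0427
gripper_force: 42.6
```

{"name": "play_rows", "arguments": {"motion": [{"tx":0,"ty":0,"tz":0.12,"wx":0,"wy":0,"wz":0,"fingers":0.3},{"tx":0,"ty":0,"tz":0.24,"wx":0,"wy":0,"wz":0,"fingers":0.3},{"tx":0,"ty":0,"tz":0.34,"wx":0,"wy":0,"wz":0,"fingers":0.3},{"tx":0,"ty":0,"tz":0.4,"wx":0,"wy":0,"wz":0,"fingers":0.3},{"tx":0,"ty":0,"tz":0.42,"wx":0,"wy":0,"wz":0,"fingers":0.3}]}}

```text
clock: 9.18
position: [0.6515, -0.1507, 0.0397]
tcp_rot: [-0.0, 0.629, 0.777, -0.0]
wrist_force: [0.8, 0.4, -3.4]
finger_gap: 0.0425
gripper_force: 42.5
```

{"name": "play_rows", "arguments": {"motion": [{"tx":0,"ty":0,"tz":0.012,"wx":0,"wy":0,"wz":0,"fingers":0.3},{"tx":0,"ty":0,"tz":0.022,"wx":0,"wy":0,"wz":0,"fingers":0.3},{"tx":0,"ty":0,"tz":0.022,"wx":0,"wy":0,"wz":0,"fingers":0.3}]}}

```text
clock: 9.55
position: [0.6519, -0.1508, 0.0363]
tcp_rot: [0.0, 0.629, 0.778, 0.0]
wrist_force: [0.1, 0.0, -2.5]
finger_gap: 0.0429
gripper_force: 42.5
```

{"name": "play_rows", "arguments": {"motion": [{"tx":0,"ty":0,"tz":0.005,"wx":0,"wy":0,"wz":0,"fingers":0.3},{"tx":0,"ty":0,"tz":0.005,"wx":0,"wy":0,"wz":0,"fingers":0.68},{"tx":0,"ty":0,"tz":0.005,"wx":0,"wy":0,"wz":0,"fingers":0.68},{"tx":0,"ty":0,"tz":0.005,"wx":0,"wy":0,"wz":0,"fingers":0.68}]}}

```text
clock: 10.05
position: [0.6518, -0.1507, 0.0351]
tcp_rot: [0.0, 0.629, 0.778, 0.0]
wrist_force: [-0.6, 0.6, 0.1]
finger_gap: 0.058
gripper_force: 0.0
```

{"name": "play_rows", "arguments": {"motion": [{"tx":0,"ty":0,"tz":-0.1,"wx":0,"wy":0,"wz":0,"fingers":0.68},{"tx":0,"ty":0,"tz":-0.3,"wx":0,"wy":0,"wz":0,"fingers":0.68},{"tx":0,"ty":0,"tz":-0.6,"wx":0,"wy":0,"wz":0,"fingers":0.68},{"tx":0,"ty":0,"tz":-0.9,"wx":0,"wy":0,"wz":0,"fingers":0},{"tx":0,"ty":0,"tz":-0.9,"wx":0,"wy":0,"wz":0,"fingers":0}]}}

```text
clock: 10.68
position: [0.6542, -0.1518, 0.2233]
tcp_rot: [0.005, 0.629, 0.778, 0.001]
wrist_force: [1.0, -0.1, -0.7]
finger_gap: 0.0221
gripper_force: 0.0
```

```bash
python3 - <<'E'
from h import *
s,p,M=pose();print(p,s["clock"],s["wrist_force"],s["finger_gap"])
# U frame -> world ; push pose: tool x along clamp x
a=.21;c,n=np.cos(a),np.sin(a)
def W(u,v): return np.array([u*c-v*n,u*n+v*c])
print("hub",W(.4708,-.2838),"above behind grip",W(.4708-.075,-.2838))
for phi in(a,a+np.pi): print(goto([*W(.4708-.08,-.2838),.215],phi))
w=manip.snapshot("top");P=cloud(w).reshape(-1,3);P=P[~np.isnan(P[:,0])];U=np.c_[P[:,:2]@[c,n],P[:,:2]@[-n,c],P[:,2]]
k=bx(U,.5,.7,-.36,-.2,.06,.09); print(k[:,2].max() if len(k) else 0)
E
```

```text
[ 0.65423261 -0.15176968  0.22328723] 10.675 [ 0.95739326 -0.13266039 -0.71867172] 0.022117216885296335
hub [ 0.51961787 -0.17942225] above behind grip [ 0.44626556 -0.19505675]
(array([ 0.0061, -1.0874,  0.0315]), array([ 0.002 , -0.0003,  0.2501]))
(array([ 0.0061, -1.0874,  0.0315]), array([ 0.0003,  0.002 , -0.2499]))
0.08742547262326933
```

{"name": "play_rows", "arguments": {"motion": [{"tx":0,"ty":-0.2,"tz":0,"wx":0,"wy":0,"wz":0.125,"fingers":0},{"tx":0,"ty":-0.5,"tz":0,"wx":0,"wy":0,"wz":0.125,"fingers":0},{"tx":0,"ty":-0.8,"tz":0,"wx":0,"wy":0,"wz":0.125,"fingers":0},{"tx":0,"ty":-1,"tz":0,"wx":0,"wy":0,"wz":0.125,"fingers":0},{"tx":0,"ty":-1,"tz":0,"wx":0,"wy":0,"wz":0.125,"fingers":0}]}}

```text
clock: 11.35
position: [0.454, -0.1926, 0.2146]
tcp_rot: [-0.0, 0.88, 0.476, -0.0]
wrist_force: [1.0, -0.0, 0.7]
finger_gap: -0.0004
gripper_force: 0.0
```

{"name": "play_rows", "arguments": {"motion": [{"tx":0,"ty":0,"tz":0,"wx":0,"wy":0,"wz":0.125,"fingers":0},{"tx":0,"ty":0,"tz":0,"wx":0,"wy":0,"wz":0.125,"fingers":0},{"tx":0,"ty":0,"tz":0,"wx":0,"wy":0,"wz":0.125,"fingers":0},{"tx":0,"ty":0,"tz":0,"wx":0,"wy":0,"wz":0.125,"fingers":0},{"tx":0,"ty":0,"tz":0,"wx":0,"wy":0,"wz":0.125,"fingers":0}]}}

```text
clock: 11.98
position: [0.4564, -0.1922, 0.2144]
tcp_rot: [-0.0, 0.994, 0.105, -0.0]
wrist_force: [-0.6, -0.3, 0.3]
finger_gap: -0.0002
gripper_force: 0.0
```

```bash
cat >> h.py <<'E'
a=.21;ca,sa=np.cos(a),np.sin(a);U0,V0=.4708,-.2838
def W(u,v): return np.array([u*ca-v*sa,u*sa+v*ca])
def st():
    s,p,M=pose(); u,v=p[0]*ca+p[1]*sa,-p[0]*sa+p[1]*ca
    f=s["wrist_force"];fu=f[0]*ca+f[1]*sa
    print("t %.2f u %.1f v %.1f z %.1f  Fu %.2f Fv %.2f Fz %.2f"%(s["clock"],(u-U0)*1e3,(v-V0)*1e3,p[2]*1e3,fu,-f[0]*sa+f[1]*ca,f[2]))
E
python3 - <<'E'
from h import *
st();print(pose()[0]["joint_pos"].round(2),pose()[0]["finger_gap"])
print(goto([*W(U0-.085,V0),.200],a),goto([*W(U0-.085,V0),.1],a))
w=manip.snapshot("wrist");cv2.imwrite("pics/w4.png",w["img"][:,:,::-1])
E
```

```text
t 11.97 u -64.5 v 0.7 z 214.4  Fu -0.67 Fv -0.21 Fz 0.26
[-0.66 -0.22 -0.25  1.55  0.    2.27] -0.0002453024292778696
(array([-0.1026,  0.0036,  0.0721]), array([-0.0001,  0.0001,  0.0002])) (array([-0.1023,  0.0039,  0.5721]), array([-0.0001,  0.0001,  0.0002]))
```

View pics/w4.png

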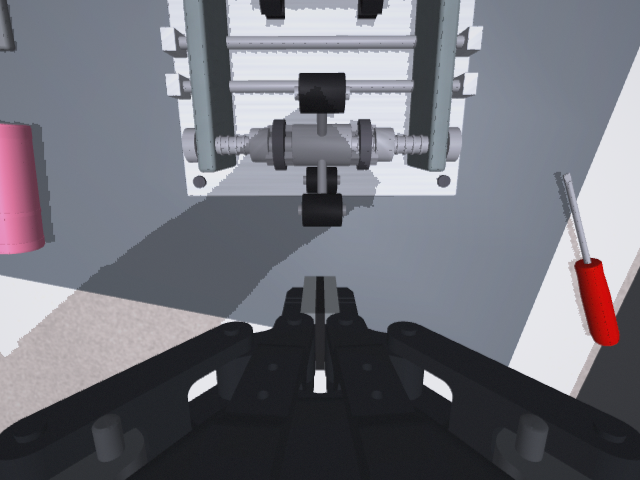

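The picture shows the grips at (322,92) and (322,210), clear of the shut fingers at (320,290). I go down behind the near grip and push.

{"name": "play_rows", "arguments": {"motion": [{"tx":-0.102,"ty":0.004,"tz":0,"wx":0,"wy":0,"wz":0,"fingers":0},{"tx":-0.102,"ty":0.004,"tz":0.2,"wx":0,"wy":0,"wz":0,"fingers":0},{"tx":-0.102,"ty":0.004,"tz":0.45,"wx":0,"wy":0,"wz":0,"fingers":0},{"tx":-0.102,"ty":0.004,"tz":0.572,"wx":0,"wy":0,"wz":0,"fingers":0},{"tx":-0.102,"ty":0.004,"tz":0.572,"wx":0,"wy":0,"wz":0,"fingers":0}]}}

```text
clock: 12.65
position: [0.4352, -0.1964, 0.0986]
tcp_rot: [-0.001, 0.994, 0.107, -0.001]
wrist_force: [0.1, 0.2, 0.2]
finger_gap: -0.0002
gripper_force: 0.0
```

{"name": "play_rows", "arguments": {"motion": [{"tx":0.075,"ty":0,"tz":0,"wx":0,"wy":0,"wz":0,"fingers":0},{"tx":0.1,"ty":0,"tz":-0.022,"wx":0,"wy":0,"wz":0,"fingers":0},{"tx":0.116,"ty":0,"tz":-0.04,"wx":0,"wy":0,"wz":0,"fingers":0},{"tx":0.133,"ty":0,"tz":-0.055,"wx":0,"wy":0,"wz":0,"fingers":0},{"tx":0.172,"ty":0,"tz":-0.083,"wx":0,"wy":0,"wz":0,"fingers":0}]}}

```text
clock: 13.28
position: [0.4679, -0.1911, 0.1178]
tcp_rot: [0.001, 0.994, 0.105, -0.003]
wrist_force: [-12.2, -4.5, -0.3]
finger_gap: -0.0
gripper_force: 6.3
```

```bash
python3 -c "
from h import *
st()"
```

```text
t 13.28 u -53.0 v -0.7 z 117.8  Fu -12.82 Fv -1.83 Fz -0.33
```

{"name": "play_rows", "arguments": {"motion": [{"tx":0.035,"ty":0,"tz":-0.017,"wx":0,"wy":0,"wz":0,"fingers":0},{"tx":0.071,"ty":0,"tz":-0.029,"wx":0,"wy":0,"wz":0,"fingers":0},{"tx":0.109,"ty":0,"tz":-0.035,"wx":0,"wy":0,"wz":0,"fingers":0},{"tx":0.147,"ty":0,"tz":-0.04,"wx":0,"wy":0,"wz":0,"fingers":0},{"tx":0.185,"ty":0,"tz":-0.047,"wx":0,"wy":0,"wz":0,"fingers":0}]}}

```text
clock: 13.9
position: [0.5049, -0.1831, 0.1273]
tcp_rot: [0.0, 0.994, 0.106, -0.002]
wrist_force: [-11.3, -3.1, 0.1]
finger_gap: -0.0003
gripper_force: 5.3
```

{"name": "play_rows", "arguments": {"motion": [{"tx":0.032,"ty":0,"tz":0.002,"wx":0,"wy":0,"wz":0,"fingers":0},{"tx":0.064,"ty":0,"tz":0.011,"wx":0,"wy":0,"wz":0,"fingers":0}]}}

```text
clock: 14.15
position: [0.5173, -0.1804, 0.1251]
tcp_rot: [0.0, 0.994, 0.106, -0.002]
wrist_force: [-9.8, -2.8, -0.1]
finger_gap: -0.0002
gripper_force: 5.6
```

```bash
python3 -c "
from h import *
st()"
```

```text
t 14.15 u -2.5 v -0.5 z 125.1  Fu -10.20 Fv -0.67 Fz -0.14
```

{"name": "play_rows", "arguments": {"motion": [{"tx":0.03,"ty":0,"tz":0.013,"wx":0,"wy":0,"wz":0,"fingers":0},{"tx":0.057,"ty":0,"tz":0.026,"wx":0,"wy":0,"wz":0,"fingers":0},{"tx":0.057,"ty":0,"tz":0.026,"wx":0,"wy":0,"wz":0,"fingers":0}]}}

```text
clock: 14.52
position: [0.5285, -0.1779, 0.1196]
tcp_rot: [0.0, 0.994, 0.106, -0.002]
wrist_force: [-8.8, -2.7, 0.2]
finger_gap: 0.0001
gripper_force: 4.6
```

```bash
python3 -c "
from h import *
st()"
```

```text
t 14.53 u 9.0 v -0.4 z 119.6  Fu -9.15 Fv -0.78 Fz 0.23
```

{"name": "play_rows", "arguments": {"motion": [{"tx":-0.005,"ty":0,"tz":-0.05,"wx":0,"wy":0,"wz":0,"fingers":0},{"tx":-0.005,"ty":0,"tz":-0.3,"wx":0,"wy":0,"wz":0,"fingers":0},{"tx":-0.2,"ty":0,"tz":-0.35,"wx":0,"wy":0,"wz":0,"fingers":0},{"tx":-0.48,"ty":0,"tz":-0.35,"wx":0,"wy":0,"wz":0,"fingers":0},{"tx":-0.48,"ty":0,"tz":-0.35,"wx":0,"wy":0,"wz":0,"fingers":0}]}}

```text
clock: 15.15
position: [0.4344, -0.1982, 0.1911]
tcp_rot: [0.001, 0.995, 0.105, 0.001]
wrist_force: [0.3, 0.8, 0.2]
finger_gap: -0.0002
gripper_force: 0.0
```

```bash
python3 - <<'E'
from h import *
st()
w=manip.snapshot("wrist");cv2.imwrite("pics/w5.png",w["img"][:,:,::-1])
P=cloud(w).reshape(-1,3);P=P[~np.isnan(P[:,0])];U=np.c_[P[:,:2]@[ca,sa],P[:,:2]@[-sa,ca],P[:,2]]
for nm,v0,v1 in(("L",-.24,-.17),("R",-.39,-.32)):
    k=bx(U,.5,.58,v0,v1,.086,.094);print(nm,len(k),np.percentile(k[:,1],[1,5,95,99]).round(4))
for lo,hi in((.38,.445),(.475,.55)):
    k=bx(U,lo,hi,V0-.014,V0+.014,.085,.16);print(len(k),k.mean(0).round(4) if len(k) else 0,np.percentile(k,[1,99],axis=0).round(4).tolist() if len(k) else 0)
k=bx(U,.57,.64,-.36,-.2,.06,.085);print("barrel/pads",len(k),np.percentile(k[:,1],[.5,99.5]) if len(k) else 0)
E
```

```text
t 15.15 u -87.3 v -0.6 z 191.1  Fu 0.48 Fv 0.70 Fz 0.19
L 1386 [-0.2093 -0.2089 -0.1968 -0.196 ]
R 1386 [-0.371  -0.3701 -0.3579 -0.3574]
1850 [ 0.4278 -0.2838  0.1197] [[0.4144, -0.2975, 0.102], [0.4439, -0.2703, 0.1244]]
3587 [ 0.4959 -0.2836  0.1248] [[0.4752, -0.2971, 0.0883], [0.5134, -0.2701, 0.1375]]
barrel/pads 0 0
```

View pics/w5.png

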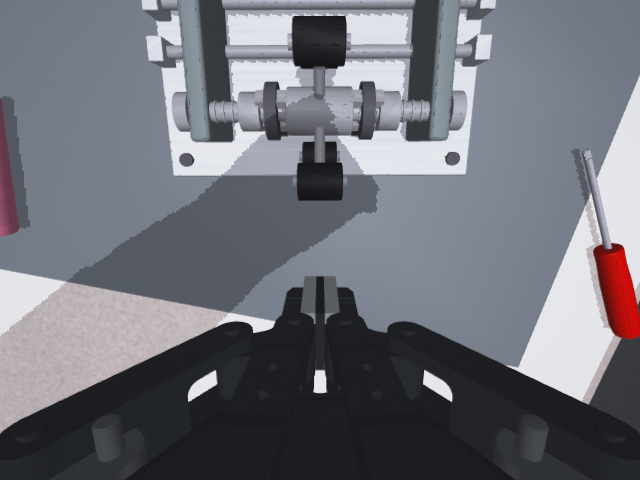

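The jaws have drawn in evenly by 12.6 mm, the grips are at (320,180) and (320,42), and about 3 mm remains before contact.

{"name": "play_rows", "arguments": {"motion": [{"tx":0,"ty":0,"tz":0.2,"wx":0,"wy":0,"wz":0,"fingers":0},{"tx":0,"ty":0,"tz":0.4,"wx":0,"wy":0,"wz":0,"fingers":0},{"tx":0,"ty":0,"tz":0.443,"wx":0,"wy":0,"wz":0,"fingers":0},{"tx":0,"ty":0,"tz":0.443,"wx":0,"wy":0,"wz":0,"fingers":0}]}}

```text
clock: 15.7
position: [0.4366, -0.1976, 0.1015]
tcp_rot: [0.0, 0.994, 0.106, 0.0]
wrist_force: [0.1, -0.3, 1.1]
finger_gap: -0.0002
gripper_force: 0.0
```

{"name": "play_rows", "arguments": {"motion": [{"tx":0.076,"ty":0,"tz":0,"wx":0,"wy":0,"wz":0,"fingers":0},{"tx":0.1,"ty":0,"tz":-0.022,"wx":0,"wy":0,"wz":0,"fingers":0},{"tx":0.117,"ty":0,"tz":-0.04,"wx":0,"wy":0,"wz":0,"fingers":0},{"tx":0.134,"ty":0,"tz":-0.055,"wx":0,"wy":0,"wz":0,"fingers":0},{"tx":0.145,"ty":0,"tz":-0.064,"wx":0,"wy":0,"wz":0,"fingers":0}]}}

```text
clock: 16.32
position: [0.4629, -0.1927, 0.1148]
tcp_rot: [0.001, 0.994, 0.105, -0.002]
wrist_force: [-12.9, -5.2, 0.0]
finger_gap: 0.0002
gripper_force: 7.0
```

```bash
cat >> h.py <<'E'
def tq():
    s,p,M=pose(); u=(p[0]*ca+p[1]*sa-U0); f=s["wrist_force"]; F=-(f[0]*ca+f[1]*sa)
    th=np.arcsin((u+.023)/.055); st(); print("theta %.1f deg  T %.3f"%(np.degrees(th),F*.055*np.cos(th)+f[2]*(u+.011)*0), s["joint_vel"].round(3))
E
python3 -c "
from h import *
tq()"
```

```text
t 16.32 u -58.3 v -1.2 z 114.8  Fu -13.70 Fv -2.44 Fz 0.02
theta -39.9 deg  T 0.578 [0.028 0.041 0.059 0.02  0.    0.026]
```

{"name": "play_rows", "arguments": {"motion": [{"tx":0.016,"ty":0,"tz":-0.011,"wx":0,"wy":0,"wz":0,"fingers":0},{"tx":0.033,"ty":0,"tz":-0.021,"wx":0,"wy":0,"wz":0,"fingers":0}]}}

```text
clock: 16.58
position: [0.4695, -0.1913, 0.119]
tcp_rot: [0.001, 0.994, 0.105, -0.002]
wrist_force: [-11.2, -4.3, 0.1]
finger_gap: 0.0002
gripper_force: 6.3
```

```bash
python3 -c "
from h import *
tq()"
```

```text
t 16.57 u -51.5 v -1.2 z 119.0  Fu -11.87 Fv -1.86 Fz 0.09
theta -31.2 deg  T 0.558 [0.041 0.066 0.089 0.022 0.001 0.041]
```

{"name": "play_rows", "arguments": {"motion": [{"tx":0.017,"ty":0,"tz":-0.009,"wx":0,"wy":0,"wz":0,"fingers":0},{"tx":0.035,"ty":0,"tz":-0.017,"wx":0,"wy":0,"wz":0,"fingers":0}]}}

```text
clock: 16.82
position: [0.4763, -0.1898, 0.1224]
tcp_rot: [0.001, 0.994, 0.105, -0.002]
wrist_force: [-13.3, -5.3, 0.0]
finger_gap: 0.0001
gripper_force: 6.8
```

```bash
python3 -c "
from h import *
tq()"
```

```text
t 16.82 u -44.5 v -1.1 z 122.4  Fu -14.15 Fv -2.42 Fz 0.03
theta -23.0 deg  T 0.716 [ 0.043  0.072  0.087  0.017 -0.001  0.043]
```

{"name": "play_rows", "arguments": {"motion": [{"tx":0.018,"ty":0,"tz":-0.006,"wx":0,"wy":0,"wz":0,"fingers":0}]}}

```text
clock: 16.95
position: [0.4797, -0.1891, 0.1236]
tcp_rot: [0.001, 0.994, 0.105, -0.002]
wrist_force: [-13.4, -3.9, 0.7]
finger_gap: -0.0
gripper_force: 7.0
```

```bash
python3 -c "
from h import *
tq()"
```

```text
t 16.95 u -41.0 v -1.1 z 123.6  Fu -13.91 Fv -1.04 Fz 0.70
theta -19.1 deg  T 0.723 [ 0.042  0.073  0.082  0.011 -0.002  0.043]
```

{"name": "play_rows", "arguments": {"motion": [{"tx":0,"ty":0,"tz":0,"wx":0,"wy":0,"wz":0,"fingers":0},{"tx":0,"ty":0,"tz":0,"wx":0,"wy":0,"wz":0,"fingers":0},{"tx":0,"ty":0,"tz":0,"wx":0,"wy":0,"wz":0,"fingers":0}]}}

```text
clock: 17.32
position: [0.48, -0.189, 0.1236]
tcp_rot: [0.001, 0.994, 0.105, -0.002]
wrist_force: [-11.3, -4.0, 1.0]
finger_gap: -0.0003
gripper_force: 5.7
```

```bash
python3 -c "
from h import *
tq()"
```

```text
t 17.32 u -40.7 v -1.1 z 123.6  Fu -11.87 Fv -1.54 Fz 1.01
theta -18.8 deg  T 0.618 [-0.002 -0.001  0.     0.001 -0.001  0.001]
```

{"name": "play_rows", "arguments": {"motion": [{"tx":0.018,"ty":0,"tz":-0.005,"wx":0,"wy":0,"wz":0,"fingers":0},{"tx":0.032,"ty":0,"tz":-0.008,"wx":0,"wy":0,"wz":0,"fingers":0}]}}

```text
clock: 17.58
position: [0.4858, -0.1877, 0.125]
tcp_rot: [0.001, 0.994, 0.105, -0.002]
wrist_force: [-14.6, -5.2, 1.0]
finger_gap: 0.0001
gripper_force: 7.5
```

```bash
python3 -c "
from h import *
tq()"
```

```text
t 17.57 u -34.9 v -1.1 z 125.0  Fu -15.33 Fv -2.01 Fz 0.96
theta -12.5 deg  T 0.823 [ 0.033  0.058  0.06   0.007 -0.002  0.032]
```

{"name": "play_rows", "arguments": {"motion": [{"tx":0,"ty":0,"tz":0,"wx":0,"wy":0,"wz":0,"fingers":0},{"tx":0,"ty":0,"tz":0,"wx":0,"wy":0,"wz":0,"fingers":0},{"tx":0,"ty":0,"tz":0,"wx":0,"wy":0,"wz":0,"fingers":0}]}}

```text
clock: 17.95
position: [0.486, -0.1877, 0.125]
tcp_rot: [0.001, 0.994, 0.105, -0.002]
wrist_force: [-13.0, -4.7, 0.6]
finger_gap: 0.0002
gripper_force: 6.5
```

```bash
python3 -c "
from h import *
tq()"
```

```text
t 17.95 u -34.6 v -1.1 z 125.0  Fu -13.72 Fv -1.83 Fz 0.57
theta -12.2 deg  T 0.737 [ 0.    -0.001 -0.001  0.001  0.001  0.   ]
```

{"name": "play_rows", "arguments": {"motion": [{"tx":0.01,"ty":0,"tz":-0.001,"wx":0,"wy":0,"wz":0,"fingers":0}]}}

```text
clock: 18.08
position: [0.4875, -0.1874, 0.1252]
tcp_rot: [0.001, 0.995, 0.105, -0.002]
wrist_force: [-14.5, -4.6, 1.0]
finger_gap: -0.0001
gripper_force: 7.7
```

```bash
python3 -c "
from h import *
tq()"
```

```text
t 18.07 u -33.0 v -1.1 z 125.2  Fu -15.09 Fv -1.46 Fz 0.99
theta -10.5 deg  T 0.816 [ 0.025  0.043  0.042  0.    -0.001  0.025]
```

{"name": "play_rows", "arguments": {"motion": [{"tx":0,"ty":0,"tz":0,"wx":0,"wy":0,"wz":0,"fingers":0},{"tx":0,"ty":0,"tz":0,"wx":0,"wy":0,"wz":0,"fingers":0}]}}

```text
clock: 18.32
position: [0.4877, -0.1873, 0.1252]
tcp_rot: [0.001, 0.994, 0.105, -0.002]
wrist_force: [-12.8, -4.6, 0.7]
finger_gap: 0.0001
gripper_force: 7.0
```

```bash
python3 -c "
from h import *
tq()"
```

```text
t 18.32 u -32.8 v -1.1 z 125.2  Fu -13.45 Fv -1.88 Fz 0.74
theta -10.3 deg  T 0.728 [-0.002 -0.002  0.001  0.    -0.001  0.   ]
```

{"name": "play_rows", "arguments": {"motion": [{"tx":-0.04,"ty":0,"tz":0,"wx":0,"wy":0,"wz":0,"fingers":0},{"tx":-0.1,"ty":0,"tz":-0.1,"wx":0,"wy":0,"wz":0,"fingers":0},{"tx":-0.1,"ty":0,"tz":-0.4,"wx":0,"wy":0,"wz":0,"fingers":0},{"tx":-0.1,"ty":0,"tz":-0.7,"wx":0,"wy":0,"wz":0,"fingers":0},{"tx":0.1,"ty":0,"tz":-0.9,"wx":0,"wy":0,"wz":0,"fingers":0}]}}

```text
clock: 18.95
position: [0.5092, -0.1828, 0.3099]
tcp_rot: [0.002, 0.995, 0.104, 0.003]
wrist_force: [0.9, -0.6, 0.6]
finger_gap: 0.0001
gripper_force: 0.0
```

{"name": "play_rows", "arguments": {"motion": [{"tx":0.2,"ty":0,"tz":0,"wx":0,"wy":0,"wz":0,"fingers":0},{"tx":0.2,"ty":0,"tz":0,"wx":0,"wy":0,"wz":0,"fingers":0},{"tx":0.2,"ty":0,"tz":0,"wx":0,"wy":0,"wz":0,"fingers":0}]}}

```text
clock: 19.32
position: [0.5478, -0.1736, 0.3047]
tcp_rot: [0.0, 0.994, 0.105, 0.0]
wrist_force: [-0.6, -0.1, 0.2]
finger_gap: -0.0004
gripper_force: 0.0
```

```bash
python3 - <<'E'
from h import *
st()
w=manip.snapshot("wrist");cv2.imwrite("pics/w6.png",w["img"][:,:,::-1])
P=cloud(w).reshape(-1,3);P=P[~np.isnan(P[:,0])];U=np.c_[P[:,:2]@[ca,sa],P[:,:2]@[-sa,ca],P[:,2]]
for nm,v0,v1 in(("L",-.24,-.17),("R",-.39,-.32)):
    k=bx(U,.5,.58,v0,v1,.086,.094);print(nm,len(k),np.percentile(k[:,1],[1,5,95,99]).round(4))
k=bx(U,.57,.64,-.345,-.225,.06,.085);print("barrel",len(k),rect(k),k[:,2].max())
E
```

```text
t 19.32 u 28.8 v -0.2 z 304.7  Fu -0.64 Fv 0.06 Fz 0.18
L 1106 [-0.212  -0.2116 -0.1992 -0.1983]
R 1110 [-0.3681 -0.3672 -0.3548 -0.3544]
barrel 5057 (5057, array([ 605.7, -285. ]), array([ 43.4, 119.7]), 0.11) 0.07920582570924631
```

View pics/w6.png

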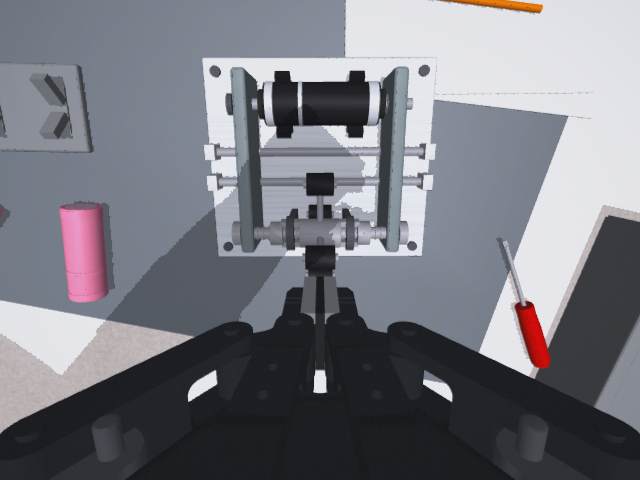

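The picture shows the barrel lying level in both V-blocks at (325,104), nipped between the two pads. The gripper is clear, and the torque readings put the squeeze at about 40 N. I hand the job in.

```bash
python3 -c "
from h import *
print(manip.close_job())"
```

```text
the job is handed in; nothing more can be done
None
```

The barrel lies in the cradle, clamped between both pads at about 40 N (33 to 45 N, inferred from the winding torque); the gripper is clear, and the job was handed in at about 19 s on the robot clock, verdict not shown.

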